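Turn round the row of shaft parts for refitting

TASK

The four parts on the wooden rack stand in the order in which they came off a motor shaft. For refitting, move them all to the dowels of the empty rack in reverse order: seen from the robot, the part now at the left end goes to the right end, and so on, one part to a dowel. Each part must sit flat at the foot of its dowel, pin through its bore.

Things in the scene. Friction and masses are not known exactly. Their poses are not given: they have to be found in the camera images.
- row_rack: fixed board, pale wood, 75 mm (x) by 264 mm (y) by 18 mm high, that carries the four parts in a row at the start, on four dowels at x = 0, y = -99, -33, 33 and 99 mm. Origin: centre of its underside, on the bench; y along the row, to the robot's left (turned by at most 0.35 rad), z up.
- new_rack: fixed pale wood board, 75 (x) by 264 (y) by 18 mm high, empty at the start, with four dowels at x = 0, y = -99, -33, 33, 99 mm: a disc 34 mm across, 4 mm thick (parts rest on it, 22 mm above the origin) and a pin 10 mm across, tip 49 mm above the origin, narrowing over its last 5 mm. Origin: centre of its underside, on the bench; y along the row, to the robot's left (turned up to 0.35 rad), z up.
- bearing: ball bearing, steel rings with a black shield between: 52 mm across, 15 mm high, the flattest part. Bore 26 mm right through. Loose. Origin: centre of its underside; z is its axis, upward; it is round, so its yaw does not matter.
- pulley: aluminium belt pulley with a groove round its waist: 56 mm across its two flanges (each 5 mm thick, at the bottom and the top), 44 mm in the groove, 26 mm high. Bore 26 mm right through. Loose. Origin: centre of its underside; z is its axis, upward; it is round, so its yaw does not matter.
- gear: dark steel gear with 18 teeth: 49 mm across the teeth, which are 18 mm high; above them a plain hub 34 mm across up to 24 mm height. Bore 26 mm right through. Loose. Origin: centre of its underside; z is its axis, upward; it is round, so its yaw does not matter.
- sleeve: plain brass spacer sleeve: 34 mm across, 46 mm high, the tallest and slimmest part. Bore 26 mm right through. Loose. Origin: centre of its underside; z is its axis, upward; it is round, so its yaw does not matter.
- dowel_bearing: fixed wooden dowel of the row rack on which the bearing stands at the start; it stays and marks the part's place in the old row. Disc 34 mm across, 4 mm thick; pin 10 mm across, tip 31 mm above the rack's top, narrowing over its last 5 mm. Origin: centre of the disc's underside, on the rack's top (18 mm above the bench); y along the rack to the left, z up.
- dowel_pulley: fixed wooden dowel of the row rack on which the pulley stands at the start; it stays and marks the part's place in the old row. Disc 34 mm across, 4 mm thick; pin 10 mm across, tip 31 mm above the rack's top, narrowing over its last 5 mm. Origin: centre of the disc's underside, on the rack's top (18 mm above the bench); y along the rack to the left, z up.
- dowel_gear: fixed wooden dowel of the row rack on which the gear stands at the start; it stays and marks the part's place in the old row. Disc 34 mm across, 4 mm thick; pin 10 mm across, tip 31 mm above the rack's top, narrowing over its last 5 mm. Origin: centre of the disc's underside, on the rack's top (18 mm above the bench); y along the rack to the left, z up.
- dowel_sleeve: fixed wooden dowel of the row rack on which the sleeve stands at the start; it stays and marks the part's place in the old row. Disc 34 mm across, 4 mm thick; pin 10 mm across, tip 31 mm above the rack's top, narrowing over its last 5 mm. Origin: centre of the disc's underside, on the rack's top (18 mm above the bench); y along the rack to the left, z up.
Things that resemble listed ones, but are neither listed nor needed, are in the scene too. What is shaped like the gear but blue is not meant.

How it is judged:
By the outcome, as a careful person would: the job done as asked, in the order asked, and still so for the second after the job is handed in, with the robot touching nothing.
It also fails if it takes over 96 s, if anything falls off the work surface, if the arm or the gripper's body presses on something with over 40 N, if the wrist force passes 120 N, or if a joint passes its speed limit or range.

ROBOT

A 6-joint arm with a two-finger parallel gripper is mounted at the origin on a cart in front of the work surface, level with it; the furniture and walls round the work are solid. World frame = base frame: x ahead of the robot, y to its left, z up, the work surface at z = 0. Lengths are in m, angles in rad, forces in N, time in s.
With the tool pointing down it reaches from about 0.35 to 0.775 m from the base axis. Payload 7.3 kg.
Tool frame: the origin (TCP) lies at the very end of the fingers, on their centre line; the grasp point (between the pads) lies 19 mm behind it; z points along the fingers, y is the line along which they close (so a half turn about z gives the same grasp; the last joint's range is limited). The gripper opens to 92 mm and grips with 3 to 60 N. Pads are 19 mm wide; open, the fingers measure 130 mm over their backs; the gripper's body (75 mm by 190 mm) begins 47 mm behind the grasp point.
Start: joints at [-1.428, 0.342, 1.524, -0, 1.275, -0.146], TCP at [0.15, -0.503, 0.227] pointing down, gripper open.
Joint ranges: [-2.53, 2.53], [-0.77, 2.02], [0.04, 2.7], [-1, 4.14], [0.28, 2.66], [-3.11, 3.11]. Speed limits (rad/s): [2.57, 2.57, 3.14, 3.14, 3.14, 3.14].

INTERFACE

Orientations are given as [roll, pitch, yaw] about the fixed x, y, z axes, in that order (R = Rz(yaw) Ry(pitch) Rx(roll)).
In Python, from plant import r gives the robot as it stands.
- The arm moves only by the tool servo_tool, never from a script. Its argument "increments" is a list of rows, each an object of numbers: "tx", "ty", "tz": the shift along the tool's x, y, z in units of 30 mm (1.0 is 30 mm); "spin": the turn about the tool's z in units of 6 degrees (1.0 is 6 degrees). A call has 1 to 10 rows; each row shifts and turns the commanded pose from where the row before left it, along the tool's axes as they then stand; what a row does not reach is not made up. A row lasts 1/12 s, in which the tool goes at most 41.7 mm and 7.16 degrees, less where a joint would pass 70% of its speed; a pose out of reach is approached as far as the arm can. A call is refused whole if a number of a shift passes 1 or a number of a turn 1, either way. A call with a gripper value outside its range is refused whole. "claw" is the opening, from 0 (shut) to 1 (fully open), set as the call begins (left out, the last holds). The fingers move at their own pace and stop on an object; the grip force is fixed at half the most. Time passes only in rows, so rows that do not move let the fingers close. It gives the time, the measured TCP pose, the force, the opening and the grip force at its end, in the units of the state.
- r.read_state(): the state, without advancing time (a new reading comes with each control period).
- r.read_camera(name): name is "scene" or "top" or "wrist"; returns (picture, depth): 384x512x3 uint8, red, green, blue; 384x512 float32, m along the optical axis (not along the pixel's ray), 0 where there is no reading.
- r.get_calibration(name): a dict with "mtx" (3x3 intrinsics, pixels), "cam_to_world" (4x4, takes a point from camera to world coordinates). Camera axes: x right, y down, z forward; pixel columns grow to the right and rows downward; lengths in m; the calibration is good to about 2 mm. A picture is of the moment at which its call begins: read the wrist's pose just before it. get_calibration takes no time and is no camera call; for the wrist camera it gives the pose at the moment of the call.
- r.sign_off(): hands the job in; it is judged then, once.
The state is a dict: "t": time; "joints": joint angles; "joint_vel": joint speeds; "tau": joint torques, N m; "ee_pos": TCP position; "eef_rot": TCP orientation; "wrist_force": force on the tool from outside, world axes, zero at the start; "moment": the same for the moment, N m; "finger_gap": finger opening in m; "gripper_force": force on a finger pad.
Only numpy, scipy, OpenCV 4.12 (cv2) and the standard library are available. Lean on these libraries where they do the work, as an engineer would, in place of code of your own. Each camera call takes 0.05 s, during which the arm holds its last target. There are 200 camera calls.

## Working session

There is one attempt and no reset: what is moved stays moved. The work goes in short steps, Python scripts to look and compute and a tool call to move; the robot and the scene stay as the last step left them, time stands still between calls to the robot, and variables do not carry over. Pictures are saved under pics/ and viewed, at most 14 in all, crops included, and the job is handed in when it is done.

Besides the shell and the picture viewer there is one more tool, called after "Request:" as name(argument=value, ...), one argument or row to a line, values as JSON. servo_tool: Moves the arm, as the interface text tells. Its arguments: {"type":"object","properties":{"increments":{"type":"array","items":{"type":"object","properties":{"tx":{"type":"number"},"ty":{"type":"number"},"tz":{"type":"number"},"spin":{"type":"number"}}}},"claw":{"type":"number"}},"required":["increments"]}

```bash
mkdir -p pics; ls; python3 - <<'E'
from plant import r
import cv2,numpy as np
s=r.read_state();print(s)
for n in("scene","top"):
    p,d=r.read_camera(n);c=r.get_calibration(n)
    np.savez(n+".npz",p=p,d=d,K=c["mtx"],T=c["cam_to_world"])
    print(n,c)
    cv2.imwrite(f"pics/{n}0.png",cv2.resize(p[:,:,::-1],(768,576)))
E
```

```text
pics
{'t': 0.0, 'joints': array([-1.42801214e+00,  3.42745021e-01,  1.52500324e+00,  1.00461892e-05,
        1.27540156e+00, -1.45994154e-01]), 'joint_vel': array([ 0.00074193,  0.00095439,  0.00035624,  0.00050915,  0.00097732,
       -0.00031155]), 'tau': array([ 4.99551716e-04, -4.31238484e+01, -2.44220638e+01,  7.17783510e-02,
        5.58919518e-02, -1.54940858e-04]), 'ee_pos': array([ 0.14947971, -0.50285127,  0.2260382 ]), 'eef_rot': array([-3.14005345e+00, -2.36034553e-04,  2.88775227e-01]), 'wrist_force': array([ 0.3104073 , -0.58221885, -0.08316702]), 'moment': array([ 0.02907996,  0.01289336, -0.0342309 ]), 'gripper_force': 0.0, 'finger_gap': 0.09164227020720139}
scene {'mtx': array([[461.57748984,   0.        , 252.54708501],
       [  0.        , 461.57748984, 190.48656067],
       [  0.        ,   0.        ,   1.        ]]), 'cam_to_world': array([[-0.74893967, -0.40974224,  0.5207693 , -0.1191157 ],
       [-0.66239113,  0.48439295, -0.57149056,  0.65270471],
       [-0.01809316, -0.77296492, -0.63419072,  0.82189354],
       [ 0.        ,  0.        ,  0.        ,  1.        ]])}
top {'mtx': array([[377.56723606,   0.        , 259.03180239],
       [  0.        , 377.56723606, 188.4039222 ],
       [  0.        ,   0.        ,   1.        ]]), 'cam_to_world': array([[-0.04555239, -0.96774192,  0.24779134,  0.32690023],
       [-0.9989476 ,  0.04279849, -0.01649193, -0.0609171 ],
       [ 0.00535483, -0.24828181, -0.96867305,  0.87647293],
       [ 0.        ,  0.        ,  0.        ,  1.        ]])}
```

View pics/top0.png

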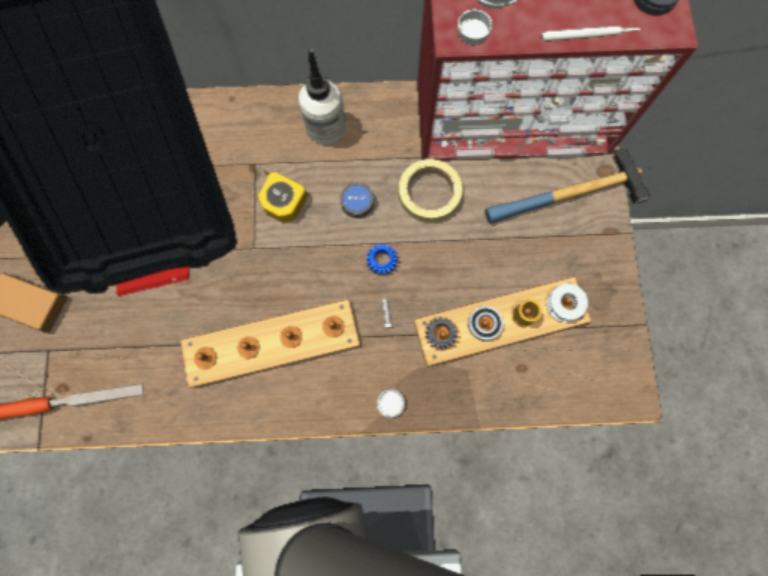

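View pics/scene0.png

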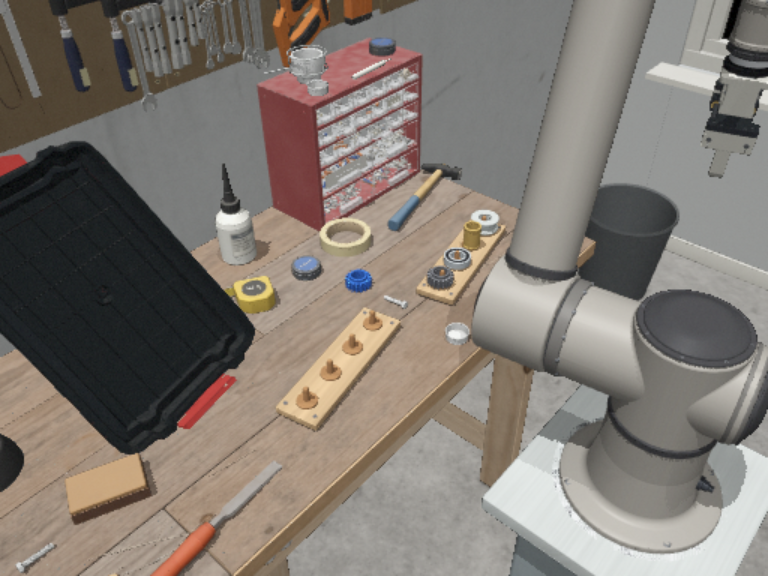

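The top view shows the row rack on the right, with the gear (442,333), bearing (486,322), sleeve (528,312) and pulley (568,302) from left to right. The empty rack's dowels are at (205,357), (248,347), (291,336) and (333,326). So the new order from left to right must be pulley, sleeve, bearing, gear.

```bash
cat > m.py <<'E'
import numpy as np,cv2
def cloud(f):
    z=np.load(f);d=z["d"];K=z["K"];T=z["T"]
    v,u=np.mgrid[:d.shape[0],:d.shape[1]]
    P=np.stack([(u-K[0,2])/K[0,0]*d,(v-K[1,2])/K[1,1]*d,d],-1)@T[:3,:3].T+T[:3,3]
    P[d==0]=np.nan
    return z["p"],P
E
python3 - <<'E'
from m import *
for f in("top.npz","scene.npz"):
    p,P=cloud(f);x,y,z=P[...,0],P[...,1],P[...,2]
    print(f,"bench z",np.nanmedian(z[(abs(z)<.012)&(x>.35)&(x<.7)&(abs(y)<.3)]))
    for nm,y0,y1 in(("row",-.5,-.10),("new",-.05,.36)):
        m=(z>.012)&(z<.13)&(x>.3)&(x<.62)&(y>y0)&(y<y1)
        n,l,st,ce=cv2.connectedComponentsWithStats(m.astype(np.uint8))
        ks=sorted(range(1,n),key=lambda i:-st[i,4])[:3]
        for k in ks:
            if st[k,4]<300: continue
            q=P[l==k]
            (c,s,a)=cv2.minAreaRect((q[q[:,2]<.021][:,:2]*1000).astype(np.float32))
            top=q[:,2]; print(nm,np.round(c,1),np.round(s,1),round(a,2),"n",len(q),"board z",np.median(top[top<.021]).round(4))
            a=np.deg2rad(a if s[1]>s[0] else a-90);
            ey=np.array([-np.sin(a),np.cos(a)]);ey*=np.sign(ey[1])
            for t in(99,33,-33,-99):
                o=np.array(c)+t*ey
                h=q[(np.hypot(*(q[:,:2]*1000-o).T)<33)&(q[:,2]>.0255)]
                print("  ",t,o.round(1),"hi centre",(np.r_[(h[:,:2].min(0)+h[:,:2].max(0))/2*1000, np.percentile(h[:,2],98)*1000]).round(1) if len(h) else None,len(h))
            print("   yaw",np.arctan2(-ey[0],ey[1]).round(4))
E
```

```text
top.npz bench z -0.00023520891974659897
row [ 480.  -249.2] [ 75.3 264.5] 12.56 n 3645 board z 0.0178
   99 [ 458.5 -152.5] hi centre [ 461.4 -151.    48.3] 279
   33 [ 472.8 -216.9] hi centre [ 473.6 -218.8   46.8] 360
   -33 [ 487.2 -281.4] hi centre [ 483.9 -279.6   69.5] 231
   -99 [ 501.5 -345.8] hi centre [ 498.8 -344.4   50.2] 491
   yaw 0.2192
new [461.5 109.1] [ 76.  264.2] 11.54 n 3757 board z 0.0179
   99 [441.7 206.1] hi centre [437.2 207.2  50.7] 32
   33 [454.9 141.4] hi centre [454.3 141.2  49.2] 25
   -33 [468.1  76.8] hi centre [461.4  75.4  48.9] 22
   -99 [481.3  12.1] hi centre [483.4  11.8  49.6] 22
   yaw 0.2014
new [596.9 270.6] [ 39.7 185. ] 10.77 n 1387 board z 0.0181
   99 [578.4 367.8] hi centre [586.3 348.4  34.3] 53
   33 [590.7 303. ] hi centre [596.  301.1  33.6] 163
   -33 [603.  238.2] hi centre [603.  244.8  31.2] 42
   -99 [615.4 173.3] hi centre [609.3 179.   36.5] 68
   yaw 0.188
scene.npz bench z 0.0005887281129681177
row [ 478.8 -245.3] [ 76.4 268.8] 12.58 n 1613 board z 0.0183
   99 [ 457.3 -148.7] hi centre [ 462.6 -149.2   49.2] 226
   33 [ 471.7 -213.1] hi centre [ 473.4 -216.2   47.7] 208
   -33 [ 486.  -277.5] hi centre [ 483.5 -271.5   70.9] 197
   -99 [ 500.4 -341.9] hi centre [ 497.6 -344.1   51.3] 217
   yaw 0.2195
new [461.  110.7] [ 77.4 266.2] 11.48 n 2519 board z 0.0184
   99 [441.3 207.7] hi centre [435.3 207.4  49.2] 40
   33 [454.4 143. ] hi centre [448.1 145.8  50.6] 35
   -33 [467.6  78.3] hi centre [470.5  83.6  49.1] 35
   -99 [480.7  13.7] hi centre [480.3  14.8  50.6] 30
   yaw 0.2003
new [596.6 273.2] [ 41.6 180.2] 9.88 n 1146 board z 0.0185
   99 [579.6 370.8] hi centre [587.1 350.3  37. ] 43
   33 [590.9 305.7] hi centre [595.4 305.9  34.9] 171
   -33 [602.3 240.7] hi centre [601.6 241.1  31.5] 45
   -99 [613.6 175.7] hi centre [607.8 180.7  36.4] 61
   yaw 0.1725
```

```bash
cat > go.py <<'E'
import sys,numpy as np
from plant import r
R=np.array([479.6,-248.]);ER=np.array([-.2174,.976]);N=np.array([461.4,109.7]);EN=np.array([-.1996,.98])
S=dict(gear=99,bearing=33,sleeve=-33,pulley=-99)
s=r.read_state();p=s["ee_pos"]*1000;a=s["eef_rot"]
y=a[2];X=np.array([np.cos(y),np.sin(y)]);Y=np.array([np.sin(y),-np.cos(y)])
print("t",round(s["t"],2),p.round(1),a.round(4),"spin to 1.78:",round((y-1.78)/np.deg2rad(6),2),"gap",s["finger_gap"])
for k,t in S.items():
    for n,o in(("pick",R+t*ER),("place",N-t*EN)):
        d=o-p[:2];print(k,n,o.round(1),"tx %.2f ty %.2f units"%(d@X/30,d@Y/30))
E
```

Request:
servo_tool(
  increments=[
    {"spin": -1},
    {"spin": -1},
    {"spin": -1},
    {"spin": -1},
    {"spin": -1},
    {"spin": -1},
    {"spin": -1},
    {"spin": -1},
    {"spin": -1},
    {"spin": -1},
  ],
  claw=1,
)

```text
invalid input at $.increments[0]: expected keys tx, ty, tz, spin
```

Request:
servo_tool(
  increments=[
    {"spin": -1},
    {"spin": -1},
    {"spin": -1},
    {"spin": -1},
    {"spin": -0.24},
    {},
    {},
  ],
)

```text
invalid input at $.increments[0]: expected keys tx, ty, tz, spin
```

```bash
python3 go.py
```

```text
t 0.1 [ 149.5 -502.9  226.1] [-3.1402e+00 -2.0000e-04  2.8880e-01] spin to 1.78: -14.24 gap 0.09196203451352787
gear pick [ 458.1 -151.4] tx 13.20 ty -8.30 units
gear place [481.2  12.7] tx 15.49 ty -13.32 units
bearing pick [ 472.4 -215.8] tx 13.04 ty -6.11 units
bearing place [468.   77.4] tx 15.69 ty -15.52 units
sleeve pick [ 486.8 -280.2] tx 12.89 ty -3.91 units
sleeve place [454.8 142. ] tx 15.88 ty -17.71 units
pulley pick [ 501.1 -344.6] tx 12.74 ty -1.72 units
pulley place [441.6 206.7] tx 16.07 ty -19.90 units
```

All four keys are needed in every row.

Request:
servo_tool(
  increments=[
    {"tx": 0,"ty": 0,"tz": 0,"spin": -1},
    {"tx": 0,"ty": 0,"tz": 0,"spin": -1},
    {"tx": 0,"ty": 0,"tz": 0,"spin": -1},
    {"tx": 0,"ty": 0,"tz": 0,"spin": -1},
    {"tx": 0,"ty": 0,"tz": 0,"spin": -1},
    {"tx": 0,"ty": 0,"tz": 0,"spin": -1},
    {"tx": 0,"ty": 0,"tz": 0,"spin": -1},
    {"tx": 0,"ty": 0,"tz": 0,"spin": -1},
    {"tx": 0,"ty": 0,"tz": 0,"spin": -1},
    {"tx": 0,"ty": 0,"tz": 0,"spin": -1},
  ],
  claw=1,
)

```text
t: 0.93
ee_pos: [0.1495, -0.503, 0.2263]
eef_rot: [-3.141, -0.001, 1.341]
wrist_force: [-0.1, -0.4, 0.1]
finger_gap: 0.0916
gripper_force: 0.0
```

Request:
servo_tool(
  increments=[
    {"tx": 0,"ty": 0,"tz": 0,"spin": -1},
    {"tx": 0,"ty": 0,"tz": 0,"spin": -1},
    {"tx": 0,"ty": 0,"tz": 0,"spin": -1},
    {"tx": 0,"ty": 0,"tz": 0,"spin": -1},
    {"tx": 0,"ty": 0,"tz": 0,"spin": -0.24},
    {"tx": 0,"ty": 0,"tz": 0,"spin": 0},
    {"tx": 0,"ty": 0,"tz": 0,"spin": 0},
  ],
)

```text
t: 1.52
ee_pos: [0.1495, -0.5031, 0.2264]
eef_rot: [3.142, -0.001, 1.779]
wrist_force: [-0.1, -0.1, 0.8]
finger_gap: 0.0919
gripper_force: 0.0
```

```bash
python3 go.py
```

```text
t 1.52 [ 149.5 -503.1  226.4] [ 3.1415e+00 -7.0000e-04  1.7787e+00] spin to 1.78: -0.01 gap 0.09187469392267252
gear pick [ 458.1 -151.4] tx 9.35 ty 12.48 units
gear place [481.2  12.7] tx 14.54 ty 14.37 units
bearing pick [ 472.4 -215.8] tx 7.15 ty 12.51 units
bearing place [468.   77.4] tx 16.74 ty 14.38 units
sleeve pick [ 486.8 -280.2] tx 4.95 ty 12.53 units
sleeve place [454.8 142. ] tx 18.94 ty 14.40 units
pulley pick [ 501.1 -344.6] tx 2.75 ty 12.56 units
pulley place [441.6 206.7] tx 21.14 ty 14.41 units
```

Request:
servo_tool(
  increments=[
    {"tx": 0.275,"ty": 0.96,"tz": 0,"spin": 0},
    {"tx": 0.275,"ty": 0.96,"tz": 0,"spin": 0},
    {"tx": 0.275,"ty": 0.96,"tz": 0,"spin": 0},
    {"tx": 0.275,"ty": 0.96,"tz": 0,"spin": 0},
    {"tx": 0.275,"ty": 0.96,"tz": 0,"spin": 0},
    {"tx": 0.275,"ty": 0.96,"tz": 0,"spin": 0},
    {"tx": 0.275,"ty": 0.96,"tz": 0,"spin": 0},
    {"tx": 0.275,"ty": 0.96,"tz": 0,"spin": 0},
    {"tx": 0.275,"ty": 0.96,"tz": 0,"spin": 0},
    {"tx": 0.275,"ty": 0.96,"tz": 0,"spin": 0},
  ],
)

```text
t: 2.35
ee_pos: [0.4153, -0.3618, 0.2266]
eef_rot: [-3.141, -0.0, 1.779]
wrist_force: [0.0, -0.2, 0.1]
finger_gap: 0.0918
gripper_force: 0.0
```

Request:
servo_tool(
  increments=[
    {"tx": 0,"ty": 0.96,"tz": 0.5,"spin": 0},
    {"tx": 0,"ty": 0.96,"tz": 0.5,"spin": 0},
    {"tx": 0,"ty": 0.96,"tz": 0.5,"spin": 0},
    {"tx": 0,"ty": 0.08,"tz": 1,"spin": 0},
    {"tx": 0,"ty": 0,"tz": 0,"spin": 0},
    {"tx": 0,"ty": 0,"tz": 0,"spin": 0},
  ],
)

```text
t: 2.85
ee_pos: [0.5001, -0.3434, 0.1502]
eef_rot: [-3.139, -0.004, 1.78]
wrist_force: [0.6, -0.4, 0.3]
finger_gap: 0.0918
gripper_force: 0.0
```

```bash
python3 go.py|grep -E "t |pul"; python3 - <<'E'
from plant import r
import cv2
p,d=r.read_camera("wrist");cv2.imwrite("pics/w1.png",p[:,:,::-1])
E
```

```text
t 2.85 [ 500.1 -343.4  150.2] [-3.1386 -0.0036  1.7799] spin to 1.78: -0.0 gap 0.0917861183254496
pulley pick [ 501.1 -344.6] tx -0.05 ty 0.03 units
pulley place [441.6 206.7] tx 18.34 ty 1.90 units
```

View pics/w1.png

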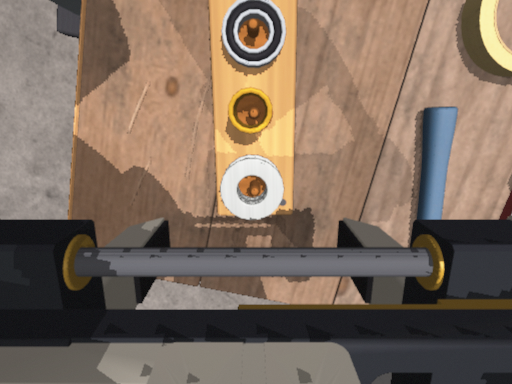

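The wrist view shows the pulley at (252,188), the sleeve at (251,109) and the bearing at (253,31). I'll use these to check the positions.

```bash
python3 - <<'E'
from plant import r
import numpy as np
c=r.get_calibration("wrist");K=c["mtx"];T=c["cam_to_world"]
for u,v,z in((252,188,.048),(251,109,.068),(253,31,.037)):
    q=T[:3,:3]@np.linalg.solve(K,[u,v,1]);print((T[:3,3]+q*(z-T[2,3])/q[2])[:2].round(4)*1000)
E
```

```text
[ 500.2 -343.6]
[ 485.9 -278.8]
[ 474.9 -219.7]
```

The positions agree within 2 mm. Next is the descent to TCP z = 24 mm and the grip.

Request:
servo_tool(
  increments=[
    {"tx": 0,"ty": 0,"tz": 1,"spin": 0},
    {"tx": 0,"ty": 0,"tz": 1,"spin": 0},
    {"tx": 0,"ty": 0,"tz": 1,"spin": 0},
    {"tx": 0,"ty": 0,"tz": 0.8,"spin": 0},
    {"tx": 0,"ty": 0,"tz": 0.4,"spin": 0},
    {"tx": 0,"ty": 0,"tz": 0,"spin": 0},
    {"tx": 0,"ty": 0,"tz": 0,"spin": 0},
    {"tx": 0,"ty": 0,"tz": 0,"spin": 0},
  ],
)

```text
t: 3.57
ee_pos: [0.502, -0.3456, 0.0282]
eef_rot: [3.139, 0.003, 1.779]
wrist_force: [0.4, 0.1, 0.3]
finger_gap: 0.0915
gripper_force: 0.0
```

Request:
servo_tool(
  increments=[
    {"tx": 0,"ty": 0,"tz": 0,"spin": 0},
    {"tx": 0,"ty": 0,"tz": 0,"spin": 0},
    {"tx": 0,"ty": 0,"tz": 0,"spin": 0},
    {"tx": 0,"ty": 0,"tz": 0,"spin": 0},
    {"tx": 0,"ty": 0,"tz": 0,"spin": 0},
    {"tx": 0,"ty": 0,"tz": 0,"spin": 0},
    {"tx": 0,"ty": 0,"tz": 0,"spin": 0},
    {"tx": 0,"ty": 0,"tz": 0,"spin": 0},
  ],
  claw=0,
)

```text
t: 4.23
ee_pos: [0.5009, -0.3443, 0.0258]
eef_rot: [-3.141, -0.0, 1.78]
wrist_force: [-0.3, 0.1, 1.8]
finger_gap: 0.054
gripper_force: 30.0
```

Request:
servo_tool(
  increments=[
    {"tx": 0,"ty": 0,"tz": -0.5,"spin": 0},
    {"tx": 0,"ty": 0,"tz": -1,"spin": 0},
    {"tx": 0,"ty": 0,"tz": -1,"spin": 0},
    {"tx": 0,"ty": 0,"tz": -1,"spin": 0},
    {"tx": 0,"ty": 0,"tz": -0.5,"spin": 0},
    {"tx": 0,"ty": 0,"tz": 0,"spin": 0},
    {"tx": 0,"ty": 0,"tz": 0,"spin": 0},
  ],
)

```text
t: 4.82
ee_pos: [0.5011, -0.3443, 0.1457]
eef_rot: [3.141, 0.001, 1.78]
wrist_force: [-0.4, -0.2, -2.2]
finger_gap: 0.0537
gripper_force: 30.0
```

Request:
servo_tool(
  increments=[
    {"tx": 0.5,"ty": 0.1,"tz": 0,"spin": 0},
    {"tx": 1,"ty": 0.1,"tz": 0,"spin": 0},
    {"tx": 1,"ty": 0.1,"tz": 0,"spin": 0},
    {"tx": 1,"ty": 0.1,"tz": 0,"spin": 0},
    {"tx": 1,"ty": 0.1,"tz": 0,"spin": 0},
    {"tx": 1,"ty": 0.1,"tz": 0,"spin": 0},
    {"tx": 1,"ty": 0.1,"tz": 0,"spin": 0},
    {"tx": 1,"ty": 0.1,"tz": 0,"spin": 0},
    {"tx": 1,"ty": 0.1,"tz": 0,"spin": 0},
    {"tx": 1,"ty": 0.1,"tz": 0,"spin": 0},
  ],
)

```text
t: 5.65
ee_pos: [0.4695, -0.0576, 0.1436]
eef_rot: [-3.138, -0.002, 1.78]
wrist_force: [0.5, -0.3, -1.3]
finger_gap: 0.054
gripper_force: 30.0
```

Request:
servo_tool(
  increments=[
    {"tx": 1,"ty": 0.1,"tz": 0,"spin": 0},
    {"tx": 1,"ty": 0.1,"tz": 0,"spin": 0},
    {"tx": 1,"ty": 0.1,"tz": 0,"spin": 0},
    {"tx": 1,"ty": 0.1,"tz": 0,"spin": 0},
    {"tx": 1,"ty": 0.1,"tz": 0,"spin": 0},
    {"tx": 1,"ty": 0.1,"tz": 0,"spin": 0},
    {"tx": 1,"ty": 0.1,"tz": 0,"spin": 0},
    {"tx": 1,"ty": 0.1,"tz": 0,"spin": 0},
    {"tx": 0.8,"ty": 0.1,"tz": 0,"spin": 0},
    {"tx": 0,"ty": 0,"tz": 0,"spin": 0},
  ],
)

```text
t: 6.48
ee_pos: [0.4409, 0.2078, 0.1436]
eef_rot: [-3.138, -0.001, 1.783]
wrist_force: [-0.5, 0.3, -0.8]
finger_gap: 0.0539
gripper_force: 30.0
```

```bash
python3 go.py|grep -E "t |pul"; python3 - <<'E'
from plant import r
import cv2
p,d=r.read_camera("wrist");cv2.imwrite("pics/w2.png",p[:,:,::-1])
E
```

```text
t 6.48 [440.9 207.8 143.6] [-3.1382e+00 -1.0000e-03  1.7834e+00] spin to 1.78: 0.03 gap 0.05386268923825091
pulley pick [ 501.1 -344.6] tx -18.42 ty -1.92 units
pulley place [441.6 206.7] tx -0.04 ty 0.02 units
```

View pics/w2.png

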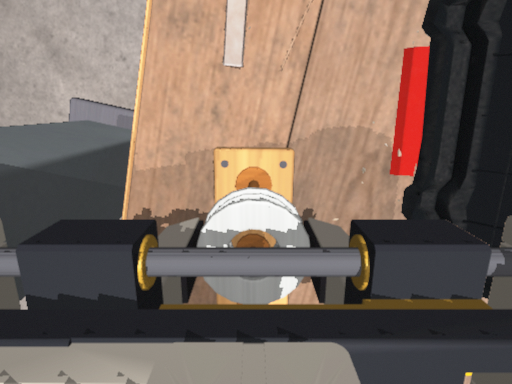

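The wrist view shows the pulley held level. The end dowel at (253,182) is in line with it, matching the pick geometry, so I'm lowering.

Request:
servo_tool(
  increments=[
    {"tx": 0,"ty": 0,"tz": 1,"spin": 0},
    {"tx": 0,"ty": 0,"tz": 1,"spin": 0},
    {"tx": 0,"ty": 0,"tz": 0.6,"spin": 0},
    {"tx": 0,"ty": 0,"tz": 0.5,"spin": 0},
    {"tx": 0,"ty": 0,"tz": 0.4,"spin": 0},
    {"tx": 0,"ty": 0,"tz": 0.4,"spin": 0},
    {"tx": 0,"ty": 0,"tz": 0,"spin": 0},
    {"tx": 0,"ty": 0,"tz": 0,"spin": 0},
    {"tx": 0,"ty": 0,"tz": 0,"spin": 0},
  ],
)

```text
t: 7.28
ee_pos: [0.4425, 0.2039, 0.0286]
eef_rot: [-3.141, 0.0, 1.779]
wrist_force: [-0.6, 0.7, -0.7]
finger_gap: 0.0542
gripper_force: 30.0
```

Request:
servo_tool(
  increments=[
    {"tx": 0,"ty": 0,"tz": 0,"spin": 0},
    {"tx": 0,"ty": 0,"tz": 0,"spin": 0},
    {"tx": 0,"ty": 0,"tz": 0,"spin": 0},
    {"tx": 0,"ty": 0,"tz": 0,"spin": 0},
  ],
)

```text
t: 7.62
ee_pos: [0.4429, 0.2046, 0.029]
eef_rot: [3.141, 0.0, 1.78]
wrist_force: [0.1, 0.8, -0.4]
finger_gap: 0.0544
gripper_force: 30.0
```

Request:
servo_tool(
  increments=[
    {"tx": 0.05,"ty": 0,"tz": 0.05,"spin": 0},
    {"tx": 0,"ty": 0,"tz": 0.05,"spin": 0},
    {"tx": 0,"ty": 0,"tz": 0,"spin": 0},
    {"tx": 0,"ty": 0,"tz": 0,"spin": 0},
  ],
)

```text
t: 7.95
ee_pos: [0.4423, 0.206, 0.0255]
eef_rot: [-3.141, 0.0, 1.78]
wrist_force: [0.7, 0.3, -1.7]
finger_gap: 0.0539
gripper_force: 30.0
```

Request:
servo_tool(
  increments=[
    {"tx": 0,"ty": 0,"tz": 0,"spin": 0},
    {"tx": 0,"ty": 0,"tz": 0,"spin": 0},
    {"tx": 0,"ty": 0,"tz": 0,"spin": 0},
    {"tx": 0,"ty": 0,"tz": 0,"spin": 0},
    {"tx": 0,"ty": 0,"tz": 0,"spin": 0},
    {"tx": 0,"ty": 0,"tz": 0,"spin": 0},
  ],
  claw=1,
)

```text
t: 8.45
ee_pos: [0.4425, 0.206, 0.0258]
eef_rot: [3.141, 0.0, 1.78]
wrist_force: [0.1, 0.1, 0.6]
finger_gap: 0.0885
gripper_force: 0.0
```

Request:
servo_tool(
  increments=[
    {"tx": 0,"ty": 0,"tz": -0.5,"spin": 0},
    {"tx": 0,"ty": 0,"tz": -1,"spin": 0},
    {"tx": 0,"ty": 0,"tz": -1,"spin": 0},
    {"tx": 0,"ty": 0,"tz": -1,"spin": 0},
    {"tx": 0,"ty": 0,"tz": -0.6,"spin": 0},
    {"tx": 0,"ty": 0,"tz": 0,"spin": 0},
    {"tx": 0,"ty": 0,"tz": 0,"spin": 0},
  ],
)

```text
t: 9.03
ee_pos: [0.4428, 0.2061, 0.1493]
eef_rot: [3.139, -0.0, 1.78]
wrist_force: [0.4, -0.1, -0.4]
finger_gap: 0.0918
gripper_force: 0.0
```

```bash
python3 go.py|grep -E "t |sle"; python3 - <<'E'
from plant import r
import cv2
p,d=r.read_camera("wrist");cv2.imwrite("pics/w3.png",p[:,:,::-1])
E
```

```text
t 9.03 [442.8 206.1 149.3] [ 3.1394e+00 -1.0000e-04  1.7800e+00] spin to 1.78: -0.0 gap 0.09184651248709803
sleeve pick [ 486.8 -280.2] tx -16.16 ty -1.93 units
sleeve place [454.8 142. ] tx -2.17 ty -0.05 units
```

View pics/w3.png

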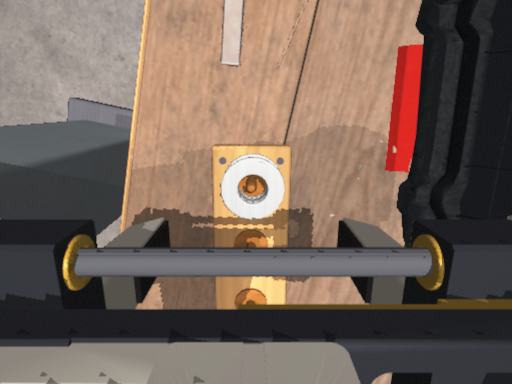

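The pulley sits flat at (252,188) with the pin centred. The sleeve is next.

Request:
servo_tool(
  increments=[
    {"tx": -0.5,"ty": 0.12,"tz": 0,"spin": 0},
    {"tx": -1,"ty": -0.14,"tz": 0,"spin": 0},
    {"tx": -1,"ty": -0.14,"tz": 0,"spin": 0},
    {"tx": -1,"ty": -0.14,"tz": 0,"spin": 0},
    {"tx": -1,"ty": -0.14,"tz": 0,"spin": 0},
    {"tx": -1,"ty": -0.14,"tz": 0,"spin": 0},
    {"tx": -1,"ty": -0.14,"tz": 0,"spin": 0},
    {"tx": -1,"ty": -0.14,"tz": 0,"spin": 0},
    {"tx": -1,"ty": -0.14,"tz": 0,"spin": 0},
    {"tx": -1,"ty": -0.14,"tz": 0,"spin": 0},
  ],
)

```text
t: 9.92
ee_pos: [0.467, -0.0811, 0.1469]
eef_rot: [-3.139, -0.002, 1.78]
wrist_force: [0.5, -0.0, -0.3]
finger_gap: 0.0917
gripper_force: 0.0
```

Request:
servo_tool(
  increments=[
    {"tx": -1,"ty": -0.12,"tz": 0,"spin": 0},
    {"tx": -1,"ty": -0.12,"tz": 0,"spin": 0},
    {"tx": -1,"ty": -0.12,"tz": 0,"spin": 0},
    {"tx": -1,"ty": -0.12,"tz": 0,"spin": 0},
    {"tx": -1,"ty": -0.12,"tz": 0,"spin": 0},
    {"tx": -1,"ty": -0.12,"tz": 0,"spin": 0},
    {"tx": -0.65,"ty": -0.07,"tz": 0,"spin": 0},
    {"tx": 0,"ty": 0,"tz": 0,"spin": 0},
    {"tx": 0,"ty": 0,"tz": 0,"spin": 0},
  ],
)

```text
t: 10.67
ee_pos: [0.4854, -0.2801, 0.1466]
eef_rot: [-3.139, -0.003, 1.778]
wrist_force: [1.1, 0.6, -0.7]
finger_gap: 0.0921
gripper_force: 0.0
```

```bash
python3 go.py|grep -E "t |sle"
```

```text
t 10.67 [ 485.4 -280.1  146.6] [-3.1392e+00 -3.0000e-03  1.7780e+00] spin to 1.78: -0.02 gap 0.09211076382966114
sleeve pick [ 486.8 -280.2] tx -0.01 ty 0.04 units
sleeve place [454.8 142. ] tx 13.98 ty 1.90 units
```

Request:
servo_tool(
  increments=[
    {"tx": 0,"ty": 0,"tz": 1,"spin": 0},
    {"tx": 0,"ty": 0,"tz": 1,"spin": 0},
    {"tx": 0,"ty": 0,"tz": 1,"spin": 0},
    {"tx": 0,"ty": 0,"tz": 0.7,"spin": 0},
    {"tx": 0,"ty": 0,"tz": 0,"spin": 0},
    {"tx": 0,"ty": 0,"tz": 0,"spin": 0},
    {"tx": 0,"ty": 0,"tz": 0,"spin": 0},
  ],
)

```text
t: 11.25
ee_pos: [0.487, -0.2796, 0.0387]
eef_rot: [3.141, 0.001, 1.781]
wrist_force: [-0.1, -0.5, 0.4]
finger_gap: 0.0915
gripper_force: 0.0
```

Request:
servo_tool(
  increments=[
    {"tx": 0,"ty": 0,"tz": 0,"spin": 0},
    {"tx": 0,"ty": 0,"tz": 0,"spin": 0},
    {"tx": 0,"ty": 0,"tz": 0,"spin": 0},
    {"tx": 0,"ty": 0,"tz": 0,"spin": 0},
    {"tx": 0,"ty": 0,"tz": 0,"spin": 0},
    {"tx": 0,"ty": 0,"tz": 0,"spin": 0},
    {"tx": 0,"ty": 0,"tz": 0,"spin": 0},
    {"tx": 0,"ty": 0,"tz": 0,"spin": 0},
    {"tx": 0,"ty": 0,"tz": 0,"spin": 0},
    {"tx": 0,"ty": 0,"tz": 0,"spin": 0},
  ],
  claw=0,
)

```text
t: 12.08
ee_pos: [0.4862, -0.28, 0.0376]
eef_rot: [-3.141, -0.0, 1.78]
wrist_force: [-0.1, -0.1, 0.2]
finger_gap: 0.0328
gripper_force: 30.0
```

Request:
servo_tool(
  increments=[
    {"tx": 0,"ty": 0,"tz": -0.5,"spin": 0},
    {"tx": 0,"ty": 0,"tz": -1,"spin": 0},
    {"tx": 0,"ty": 0,"tz": -1,"spin": 0},
    {"tx": 0,"ty": 0,"tz": -1,"spin": 0},
    {"tx": 0,"ty": 0,"tz": -0.2,"spin": 0},
    {"tx": 0,"ty": 0,"tz": 0,"spin": 0},
    {"tx": 0,"ty": 0,"tz": 0,"spin": 0},
  ],
)

```text
t: 12.67
ee_pos: [0.4859, -0.2795, 0.1476]
eef_rot: [-3.141, -0.001, 1.78]
wrist_force: [-0.1, 0.8, -3.8]
finger_gap: 0.033
gripper_force: 30.0
```

```bash
python3 go.py|grep -E "t |sle"
```

```text
t 12.67 [ 485.9 -279.5  147.6] [-3.1407e+00 -1.0000e-03  1.7800e+00] spin to 1.78: -0.0 gap 0.033030656631178774
sleeve pick [ 486.8 -280.2] tx -0.03 ty 0.03 units
sleeve place [454.8 142. ] tx 13.96 ty 1.91 units
```

Request:
servo_tool(
  increments=[
    {"tx": 0.5,"ty": 0.1,"tz": 0,"spin": 0},
    {"tx": 1,"ty": 0.13,"tz": 0,"spin": 0},
    {"tx": 1,"ty": 0.13,"tz": 0,"spin": 0},
    {"tx": 1,"ty": 0.13,"tz": 0,"spin": 0},
    {"tx": 1,"ty": 0.13,"tz": 0,"spin": 0},
    {"tx": 1,"ty": 0.13,"tz": 0,"spin": 0},
    {"tx": 1,"ty": 0.13,"tz": 0,"spin": 0},
    {"tx": 1,"ty": 0.13,"tz": 0,"spin": 0},
    {"tx": 1,"ty": 0.13,"tz": 0,"spin": 0},
    {"tx": 1,"ty": 0.13,"tz": 0,"spin": 0},
  ],
)

```text
t: 13.5
ee_pos: [0.4625, 0.009, 0.1468]
eef_rot: [-3.138, -0.002, 1.78]
wrist_force: [0.5, 0.3, -1.9]
finger_gap: 0.0329
gripper_force: 30.0
```

Request:
servo_tool(
  increments=[
    {"tx": 1,"ty": 0.13,"tz": 0,"spin": 0},
    {"tx": 1,"ty": 0.13,"tz": 0,"spin": 0},
    {"tx": 1,"ty": 0.13,"tz": 0,"spin": 0},
    {"tx": 1,"ty": 0.13,"tz": 0,"spin": 0},
    {"tx": 0.46,"ty": 0.1,"tz": 0,"spin": 0},
    {"tx": 0,"ty": 0,"tz": 0,"spin": 0},
    {"tx": 0,"ty": 0,"tz": 0,"spin": 0},
    {"tx": 0,"ty": 0,"tz": 0,"spin": 0},
  ],
)

```text
t: 14.17
ee_pos: [0.454, 0.1411, 0.1476]
eef_rot: [-3.139, 0.0, 1.78]
wrist_force: [0.0, 0.9, -2.7]
finger_gap: 0.0329
gripper_force: 30.0
```

```bash
python3 go.py|grep -E "t |sle"
```

```text
t 14.17 [454.  141.1 147.6] [-3.1391e+00  2.0000e-04  1.7803e+00] spin to 1.78: 0.0 gap 0.03290766454624095
sleeve pick [ 486.8 -280.2] tx -13.96 ty -1.85 units
sleeve place [454.8 142. ] tx 0.03 ty 0.03 units
```

Request:
servo_tool(
  increments=[
    {"tx": 0.03,"ty": 0.03,"tz": 1,"spin": 0},
    {"tx": 0,"ty": 0,"tz": 0.8,"spin": 0},
    {"tx": 0,"ty": 0,"tz": 0.6,"spin": 0},
    {"tx": 0,"ty": 0,"tz": 0.5,"spin": 0},
    {"tx": 0,"ty": 0,"tz": 0.4,"spin": 0},
    {"tx": 0,"ty": 0,"tz": 0.25,"spin": 0},
    {"tx": 0,"ty": 0,"tz": 0.1,"spin": 0},
    {"tx": 0,"ty": 0,"tz": 0,"spin": 0},
    {"tx": 0,"ty": 0,"tz": 0,"spin": 0},
    {"tx": 0,"ty": 0,"tz": 0,"spin": 0},
  ],
)

```text
t: 15.0
ee_pos: [0.4562, 0.1425, 0.0399]
eef_rot: [3.14, 0.0, 1.78]
wrist_force: [0.3, 0.8, -2.8]
finger_gap: 0.0333
gripper_force: 30.0
```

Request:
servo_tool(
  increments=[
    {"tx": 0,"ty": 0,"tz": 0.05,"spin": 0},
    {"tx": 0,"ty": 0,"tz": 0,"spin": 0},
    {"tx": 0,"ty": 0,"tz": 0,"spin": 0},
    {"tx": 0,"ty": 0,"tz": 0,"spin": 0},
  ],
)

```text
t: 15.33
ee_pos: [0.4556, 0.1426, 0.0379]
eef_rot: [3.141, 0.0, 1.78]
wrist_force: [0.6, -0.1, -2.4]
finger_gap: 0.0328
gripper_force: 30.0
```

Request:
servo_tool(
  increments=[
    {"tx": 0,"ty": 0,"tz": 0,"spin": 0},
    {"tx": 0,"ty": 0,"tz": 0,"spin": 0},
    {"tx": 0,"ty": 0,"tz": 0,"spin": 0},
    {"tx": 0,"ty": 0,"tz": 0,"spin": 0},
    {"tx": 0,"ty": 0,"tz": 0,"spin": 0},
    {"tx": 0,"ty": 0,"tz": 0,"spin": 0},
    {"tx": 0,"ty": 0,"tz": 0,"spin": 0},
  ],
  claw=1,
)

```text
t: 15.92
ee_pos: [0.4556, 0.1426, 0.0377]
eef_rot: [3.141, 0.0, 1.78]
wrist_force: [-0.5, -0.7, -0.0]
finger_gap: 0.0747
gripper_force: 0.0
```

Request:
servo_tool(
  increments=[
    {"tx": 0,"ty": 0,"tz": -0.5,"spin": 0},
    {"tx": 0,"ty": 0,"tz": -1,"spin": 0},
    {"tx": 0,"ty": 0,"tz": -1,"spin": 0},
    {"tx": 0,"ty": 0,"tz": -1,"spin": 0},
    {"tx": 0,"ty": 0,"tz": -0.2,"spin": 0},
    {"tx": 0,"ty": 0,"tz": 0,"spin": 0},
    {"tx": 0,"ty": 0,"tz": 0,"spin": 0},
  ],
)

```text
t: 16.5
ee_pos: [0.4553, 0.1425, 0.1483]
eef_rot: [-3.142, 0.0, 1.78]
wrist_force: [0.5, 0.3, -0.3]
finger_gap: 0.0918
gripper_force: 0.0
```

```bash
python3 go.py|grep -E "t |bear"; python3 - <<'E'
from plant import r
import cv2
p,d=r.read_camera("wrist");cv2.imwrite("pics/w4.png",p[:,:,::-1])
E
```

```text
t 16.5 [455.3 142.5 148.3] [-3.1415e+00  1.0000e-04  1.7800e+00] spin to 1.78: -0.0 gap 0.09179004710950427
bearing pick [ 472.4 -215.8] tx -11.80 ty -1.92 units
bearing place [468.   77.4] tx -2.21 ty -0.04 units
```

View pics/w4.png

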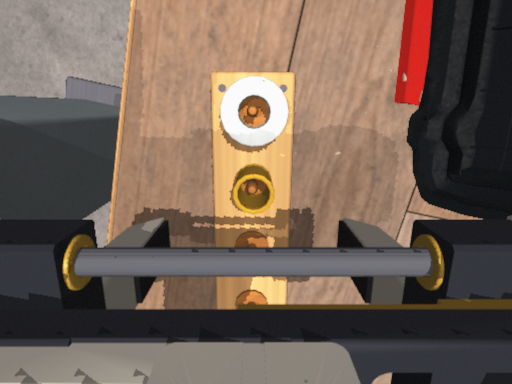

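The sleeve is at (253,190) with the pin inside, and the pulley is undisturbed at (254,111). The bearing is next.

Request:
servo_tool(
  increments=[
    {"tx": -0.5,"ty": -0.12,"tz": 0,"spin": 0},
    {"tx": -1,"ty": -0.15,"tz": 0,"spin": 0},
    {"tx": -1,"ty": -0.15,"tz": 0,"spin": 0},
    {"tx": -1,"ty": -0.15,"tz": 0,"spin": 0},
    {"tx": -1,"ty": -0.15,"tz": 0,"spin": 0},
    {"tx": -1,"ty": -0.15,"tz": 0,"spin": 0},
    {"tx": -1,"ty": -0.15,"tz": 0,"spin": 0},
    {"tx": -1,"ty": -0.15,"tz": 0,"spin": 0},
    {"tx": -1,"ty": -0.15,"tz": 0,"spin": 0},
    {"tx": -1,"ty": -0.15,"tz": 0,"spin": 0},
  ],
)

```text
t: 17.38
ee_pos: [0.4706, -0.1465, 0.1468]
eef_rot: [-3.139, -0.002, 1.78]
wrist_force: [0.3, -0.2, -0.3]
finger_gap: 0.0919
gripper_force: 0.0
```

Request:
servo_tool(
  increments=[
    {"tx": -1,"ty": -0.15,"tz": 0,"spin": 0},
    {"tx": -1,"ty": -0.15,"tz": 0,"spin": 0},
    {"tx": -0.36,"ty": -0.12,"tz": 0,"spin": 0},
    {"tx": 0,"ty": 0,"tz": 0,"spin": 0},
    {"tx": 0,"ty": 0,"tz": 0,"spin": 0},
    {"tx": 0,"ty": 0,"tz": 0,"spin": 0},
  ],
)

```text
t: 17.88
ee_pos: [0.4734, -0.2157, 0.1479]
eef_rot: [-3.14, -0.002, 1.78]
wrist_force: [0.2, 0.3, -0.6]
finger_gap: 0.0918
gripper_force: 0.0
```

```bash
python3 go.py|grep -E "t |bear"; python3 - <<'E'
from plant import r
import cv2
p,d=r.read_camera("wrist");cv2.imwrite("pics/w5.png",p[:,:,::-1])
E
```

```text
t 17.88 [ 473.4 -215.7  147.9] [-3.1402e+00 -2.0000e-03  1.7805e+00] spin to 1.78: 0.0 gap 0.09184652305612416
bearing pick [ 472.4 -215.8] tx 0.01 ty -0.03 units
bearing place [468.   77.4] tx 9.59 ty 1.86 units
```

View pics/w5.png

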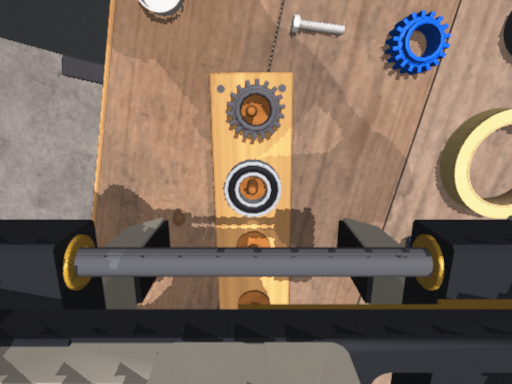

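The bearing is at (252,188), centred under the gripper, and the gear is at (255,110).

Request:
servo_tool(
  increments=[
    {"tx": 0,"ty": 0,"tz": 1,"spin": 0},
    {"tx": 0,"ty": 0,"tz": 1,"spin": 0},
    {"tx": 0,"ty": 0,"tz": 1,"spin": 0},
    {"tx": 0,"ty": 0,"tz": 0.7,"spin": 0},
    {"tx": 0,"ty": 0,"tz": 0.5,"spin": 0},
    {"tx": 0,"ty": 0,"tz": 0,"spin": 0},
    {"tx": 0,"ty": 0,"tz": 0,"spin": 0},
    {"tx": 0,"ty": 0,"tz": 0,"spin": 0},
    {"tx": 0,"ty": 0,"tz": 0,"spin": 0},
    {"tx": 0,"ty": 0,"tz": 0,"spin": 0},
  ],
)

```text
t: 18.77
ee_pos: [0.4747, -0.2175, 0.024]
eef_rot: [3.14, 0.002, 1.78]
wrist_force: [0.4, 0.4, -0.2]
finger_gap: 0.0917
gripper_force: 0.0
```

Request:
servo_tool(
  increments=[
    {"tx": 0,"ty": 0,"tz": 0.05,"spin": 0},
    {"tx": 0,"ty": 0,"tz": 0,"spin": 0},
    {"tx": 0,"ty": 0,"tz": 0,"spin": 0},
    {"tx": 0,"ty": 0,"tz": 0,"spin": 0},
    {"tx": 0,"ty": 0,"tz": 0,"spin": 0},
    {"tx": 0,"ty": 0,"tz": 0,"spin": 0},
    {"tx": 0,"ty": 0,"tz": 0,"spin": 0},
    {"tx": 0,"ty": 0,"tz": 0,"spin": 0},
    {"tx": 0,"ty": 0,"tz": 0,"spin": 0},
    {"tx": 0,"ty": 0,"tz": 0,"spin": 0},
  ],
  claw=0,
)

```text
t: 19.6
ee_pos: [0.4739, -0.2173, 0.0212]
eef_rot: [-3.141, 0.0, 1.78]
wrist_force: [0.2, -0.6, -0.2]
finger_gap: 0.0503
gripper_force: 30.0
```

Request:
servo_tool(
  increments=[
    {"tx": 0,"ty": 0,"tz": -0.5,"spin": 0},
    {"tx": 0,"ty": 0,"tz": -0.8,"spin": 0},
    {"tx": 0,"ty": 0,"tz": -0.8,"spin": 0},
    {"tx": 0,"ty": 0,"tz": -0.8,"spin": 0},
    {"tx": 0,"ty": 0,"tz": -0.8,"spin": 0},
    {"tx": 0,"ty": 0,"tz": -0.3,"spin": 0},
    {"tx": 0,"ty": 0,"tz": 0,"spin": 0},
    {"tx": 0,"ty": 0,"tz": 0,"spin": 0},
  ],
)

```text
t: 20.27
ee_pos: [0.4737, -0.217, 0.1405]
eef_rot: [-3.141, -0.0, 1.78]
wrist_force: [-0.1, 0.0, -1.5]
finger_gap: 0.0501
gripper_force: 30.0
```

```bash
python3 go.py|grep -E "t |bear"; python3 - <<'E'
from plant import r
import cv2
p,d=r.read_camera("wrist");cv2.imwrite("pics/w6.png",p[:,:,::-1])
E
```

```text
t 20.27 [ 473.7 -217.   140.5] [-3.1412e+00 -3.0000e-04  1.7800e+00] spin to 1.78: 0.0 gap 0.050095373432502345
bearing pick [ 472.4 -215.8] tx 0.05 ty -0.03 units
bearing place [468.   77.4] tx 9.64 ty 1.85 units
```

View pics/w6.png

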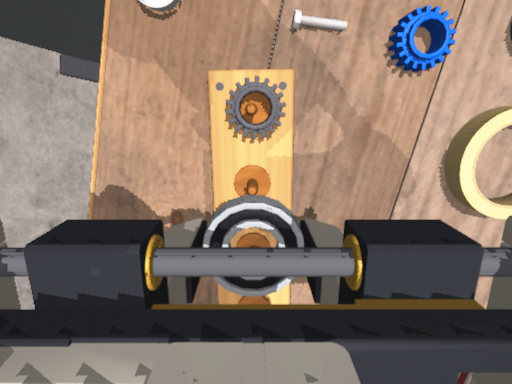

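The bearing is held level at about (253,245), and its old dowel at (252,182) is clear. Carrying it to the third dowel.

Request:
servo_tool(
  increments=[
    {"tx": 0.5,"ty": 0.15,"tz": 0,"spin": 0},
    {"tx": 1,"ty": 0.18,"tz": 0,"spin": 0},
    {"tx": 1,"ty": 0.18,"tz": 0,"spin": 0},
    {"tx": 1,"ty": 0.18,"tz": 0,"spin": 0},
    {"tx": 1,"ty": 0.18,"tz": 0,"spin": 0},
    {"tx": 1,"ty": 0.18,"tz": 0,"spin": 0},
    {"tx": 1,"ty": 0.18,"tz": 0,"spin": 0},
    {"tx": 1,"ty": 0.18,"tz": 0,"spin": 0},
    {"tx": 1,"ty": 0.18,"tz": 0,"spin": 0},
    {"tx": 1,"ty": 0.18,"tz": 0,"spin": 0},
  ],
)

```text
t: 21.15
ee_pos: [0.4654, 0.074, 0.1394]
eef_rot: [-3.138, -0.001, 1.78]
wrist_force: [1.0, -0.4, -0.7]
finger_gap: 0.0503
gripper_force: 30.0
```

Request:
servo_tool(
  increments=[
    {"tx": 0.14,"ty": 0.1,"tz": 0,"spin": 0},
    {"tx": 0,"ty": 0,"tz": 0,"spin": 0},
    {"tx": 0,"ty": 0,"tz": 0,"spin": 0},
    {"tx": 0,"ty": 0,"tz": 0,"spin": 0},
  ],
)

```text
t: 21.48
ee_pos: [0.4685, 0.0764, 0.1404]
eef_rot: [-3.14, 0.0, 1.779]
wrist_force: [-0.4, -0.6, -1.6]
finger_gap: 0.0503
gripper_force: 30.0
```

```bash
python3 go.py|grep -E "t |bear"
```

```text
t 21.48 [468.5  76.4 140.4] [-3.1400e+00  1.0000e-04  1.7793e+00] spin to 1.78: -0.01 gap 0.05028588287564878
bearing pick [ 472.4 -215.8] tx -9.55 ty -1.89 units
bearing place [468.   77.4] tx 0.04 ty -0.01 units
```

Request:
servo_tool(
  increments=[
    {"tx": 0.03,"ty": 0,"tz": 1,"spin": 0},
    {"tx": 0,"ty": 0,"tz": 0.9,"spin": 0},
    {"tx": 0,"ty": 0,"tz": 0.7,"spin": 0},
    {"tx": 0,"ty": 0,"tz": 0.5,"spin": 0},
    {"tx": 0,"ty": 0,"tz": 0.4,"spin": 0},
    {"tx": 0,"ty": 0,"tz": 0.3,"spin": 0},
    {"tx": 0,"ty": 0,"tz": 0.15,"spin": 0},
    {"tx": 0,"ty": 0,"tz": 0,"spin": 0},
    {"tx": 0,"ty": 0,"tz": 0,"spin": 0},
    {"tx": 0,"ty": 0,"tz": 0,"spin": 0},
  ],
)

```text
t: 22.32
ee_pos: [0.4692, 0.078, 0.0233]
eef_rot: [3.14, 0.0, 1.78]
wrist_force: [-0.1, 0.9, -1.1]
finger_gap: 0.0502
gripper_force: 30.0
```

Request:
servo_tool(
  increments=[
    {"tx": 0,"ty": 0,"tz": 0,"spin": 0},
    {"tx": 0,"ty": 0,"tz": 0,"spin": 0},
    {"tx": 0,"ty": 0,"tz": 0,"spin": 0},
  ],
)

```text
t: 22.57
ee_pos: [0.4689, 0.0782, 0.0231]
eef_rot: [3.141, 0.0, 1.78]
wrist_force: [-0.6, -0.4, -1.4]
finger_gap: 0.0502
gripper_force: 30.0
```

Request:
servo_tool(
  increments=[
    {"tx": 0,"ty": 0,"tz": 0.05,"spin": 0},
    {"tx": 0,"ty": 0,"tz": 0,"spin": 0},
    {"tx": 0,"ty": 0,"tz": 0,"spin": 0},
    {"tx": 0,"ty": 0,"tz": 0,"spin": 0},
  ],
)

```text
t: 22.9
ee_pos: [0.4687, 0.0782, 0.0212]
eef_rot: [-3.142, 0.0, 1.78]
wrist_force: [0.1, 0.6, -1.3]
finger_gap: 0.0502
gripper_force: 30.0
```

Request:
servo_tool(
  increments=[
    {"tx": 0,"ty": 0,"tz": 0,"spin": 0},
    {"tx": 0,"ty": 0,"tz": 0,"spin": 0},
    {"tx": 0,"ty": 0,"tz": 0,"spin": 0},
    {"tx": 0,"ty": 0,"tz": 0,"spin": 0},
    {"tx": 0,"ty": 0,"tz": 0,"spin": 0},
    {"tx": 0,"ty": 0,"tz": 0,"spin": 0},
    {"tx": 0,"ty": 0,"tz": 0,"spin": 0},
  ],
  claw=1,
)

```text
t: 23.48
ee_pos: [0.4687, 0.0782, 0.0212]
eef_rot: [3.142, 0.0, 1.78]
wrist_force: [-0.1, -0.3, 0.2]
finger_gap: 0.0902
gripper_force: 0.0
```

Request:
servo_tool(
  increments=[
    {"tx": 0,"ty": 0,"tz": -0.5,"spin": 0},
    {"tx": 0,"ty": 0,"tz": -1,"spin": 0},
    {"tx": 0,"ty": 0,"tz": -1,"spin": 0},
    {"tx": 0,"ty": 0,"tz": -1,"spin": 0},
    {"tx": 0,"ty": 0,"tz": -0.7,"spin": 0},
    {"tx": 0,"ty": 0,"tz": 0,"spin": 0},
    {"tx": 0,"ty": 0,"tz": 0,"spin": 0},
  ],
)

```text
t: 24.07
ee_pos: [0.4692, 0.0782, 0.1482]
eef_rot: [3.139, 0.001, 1.78]
wrist_force: [-0.0, -0.8, -0.7]
finger_gap: 0.0915
gripper_force: 0.0
```

```bash
python3 go.py|grep -E "t |gear"; python3 - <<'E'
from plant import r
import cv2
p,d=r.read_camera("wrist");cv2.imwrite("pics/w7.png",p[:,:,::-1])
E
```

```text
t 24.07 [469.2  78.2 148.2] [3.1388e+00 7.0000e-04 1.7801e+00] spin to 1.78: 0.0 gap 0.0915311693395646
gear pick [ 458.1 -151.4] tx -7.41 ty -1.95 units
gear place [481.2  12.7] tx -2.22 ty -0.06 units
```

View pics/w7.png

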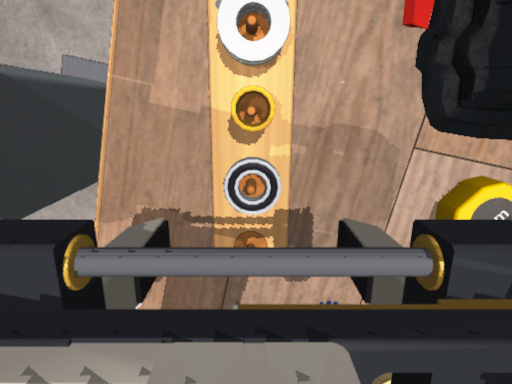

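The bearing is seated at (252,187). The gear is last.

Request:
servo_tool(
  increments=[
    {"tx": -0.5,"ty": -0.2,"tz": 0,"spin": 0},
    {"tx": -1,"ty": -0.23,"tz": 0,"spin": 0},
    {"tx": -1,"ty": -0.23,"tz": 0,"spin": 0},
    {"tx": -1,"ty": -0.23,"tz": 0,"spin": 0},
    {"tx": -1,"ty": -0.23,"tz": 0,"spin": 0},
    {"tx": -1,"ty": -0.23,"tz": 0,"spin": 0},
    {"tx": -1,"ty": -0.23,"tz": 0,"spin": 0},
    {"tx": -0.92,"ty": -0.34,"tz": 0,"spin": 0},
    {"tx": 0,"ty": 0,"tz": 0,"spin": 0},
    {"tx": 0,"ty": 0,"tz": 0,"spin": 0},
  ],
)

```text
t: 24.95
ee_pos: [0.4575, -0.1523, 0.1456]
eef_rot: [-3.139, -0.002, 1.777]
wrist_force: [-0.0, 0.6, 0.0]
finger_gap: 0.0918
gripper_force: 0.0
```

```bash
python3 go.py|grep -E "t |gear"; python3 - <<'E'
from plant import r
import cv2
p,d=r.read_camera("wrist");cv2.imwrite("pics/w8.png",p[:,:,::-1])
E
```

```text
t 24.95 [ 457.5 -152.3  145.6] [-3.1391e+00 -2.1000e-03  1.7768e+00] spin to 1.78: -0.03 gap 0.09177812037743448
gear pick [ 458.1 -151.4] tx 0.03 ty 0.03 units
gear place [481.2  12.7] tx 5.22 ty 1.90 units
```

View pics/w8.png

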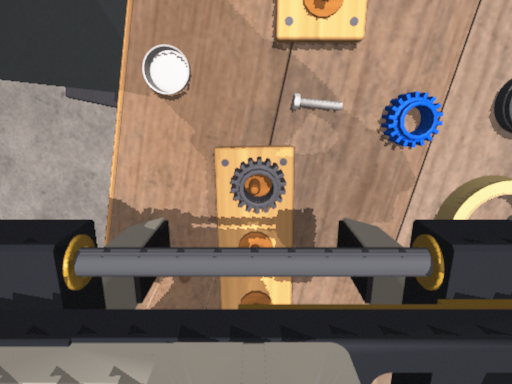

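The gear is at (258,185), about 4 mm forward of centre. I'll correct for that while descending.

Request:
servo_tool(
  increments=[
    {"tx": 0.04,"ty": 0.12,"tz": 1,"spin": 0},
    {"tx": 0,"ty": 0,"tz": 1,"spin": 0},
    {"tx": 0,"ty": 0,"tz": 1,"spin": 0},
    {"tx": 0,"ty": 0,"tz": 0.7,"spin": 0},
    {"tx": 0,"ty": 0,"tz": 0.4,"spin": 0},
    {"tx": 0,"ty": 0,"tz": 0,"spin": 0},
    {"tx": 0,"ty": 0,"tz": 0,"spin": 0},
    {"tx": 0,"ty": 0,"tz": 0,"spin": 0},
    {"tx": 0,"ty": 0,"tz": 0,"spin": 0},
    {"tx": 0,"ty": 0,"tz": 0,"spin": 0},
  ],
)

```text
t: 25.83
ee_pos: [0.4624, -0.1497, 0.0252]
eef_rot: [3.14, 0.001, 1.78]
wrist_force: [0.1, 0.3, 0.0]
finger_gap: 0.0916
gripper_force: 0.0
```

Request:
servo_tool(
  increments=[
    {"tx": 0,"ty": 0,"tz": 0,"spin": 0},
    {"tx": 0,"ty": 0,"tz": 0,"spin": 0},
    {"tx": 0,"ty": 0,"tz": 0,"spin": 0},
    {"tx": 0,"ty": 0,"tz": 0,"spin": 0},
    {"tx": 0,"ty": 0,"tz": 0,"spin": 0},
    {"tx": 0,"ty": 0,"tz": 0,"spin": 0},
    {"tx": 0,"ty": 0,"tz": 0,"spin": 0},
    {"tx": 0,"ty": 0,"tz": 0,"spin": 0},
    {"tx": 0,"ty": 0,"tz": 0,"spin": 0},
    {"tx": 0,"ty": 0,"tz": 0,"spin": 0},
  ],
  claw=0,
)

```text
t: 26.67
ee_pos: [0.4617, -0.1496, 0.0242]
eef_rot: [-3.141, -0.0, 1.78]
wrist_force: [-0.4, -0.8, 0.6]
finger_gap: 0.0479
gripper_force: 30.0
```

Request:
servo_tool(
  increments=[
    {"tx": 0,"ty": 0,"tz": -0.5,"spin": 0},
    {"tx": 0,"ty": 0,"tz": -0.8,"spin": 0},
    {"tx": 0,"ty": 0,"tz": -0.8,"spin": 0},
    {"tx": 0,"ty": 0,"tz": -0.8,"spin": 0},
    {"tx": 0,"ty": 0,"tz": -0.8,"spin": 0},
    {"tx": 0,"ty": 0,"tz": -0.3,"spin": 0},
    {"tx": 0,"ty": 0,"tz": 0,"spin": 0},
    {"tx": 0,"ty": 0,"tz": 0,"spin": 0},
  ],
)

```text
t: 27.33
ee_pos: [0.4615, -0.1494, 0.1435]
eef_rot: [-3.141, -0.0, 1.78]
wrist_force: [-0.1, -0.2, -3.2]
finger_gap: 0.0474
gripper_force: 30.0
```

```bash
python3 go.py|grep -E "t |gear"; python3 - <<'E'
from plant import r
import cv2
p,d=r.read_camera("wrist");cv2.imwrite("pics/w9.png",p[:,:,::-1])
E
```

```text
t 27.33 [ 461.5 -149.4  143.5] [-3.1412e+00 -3.0000e-04  1.7800e+00] spin to 1.78: 0.0 gap 0.04742770476301657
gear pick [ 458.1 -151.4] tx -0.04 ty -0.12 units
gear place [481.2  12.7] tx 5.15 ty 1.76 units
```

View pics/w9.png

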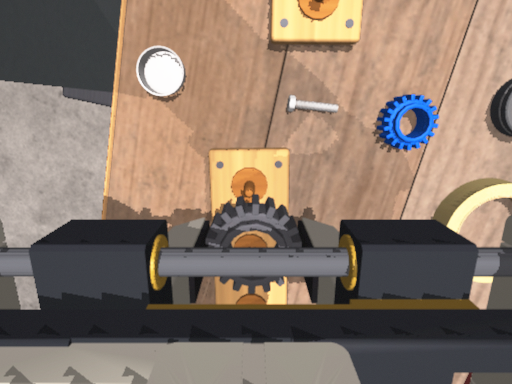

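The gear is held level at about (252,243), so I'm moving it to the right-end dowel.

Request:
servo_tool(
  increments=[
    {"tx": 0.65,"ty": 0.26,"tz": 0,"spin": 0},
    {"tx": 0.9,"ty": 0.3,"tz": 0,"spin": 0},
    {"tx": 0.9,"ty": 0.3,"tz": 0,"spin": 0},
    {"tx": 0.9,"ty": 0.3,"tz": 0,"spin": 0},
    {"tx": 0.9,"ty": 0.3,"tz": 0,"spin": 0},
    {"tx": 0.9,"ty": 0.3,"tz": 0,"spin": 0},
    {"tx": 0,"ty": 0,"tz": 0,"spin": 0},
    {"tx": 0,"ty": 0,"tz": 0,"spin": 0},
    {"tx": 0,"ty": 0,"tz": 0,"spin": 0},
  ],
)

```text
t: 28.13
ee_pos: [0.4807, 0.0123, 0.1429]
eef_rot: [-3.139, -0.0, 1.781]
wrist_force: [0.7, -0.1, -3.2]
finger_gap: 0.0476
gripper_force: 30.0
```

```bash
python3 go.py|grep -E "t |gear"; python3 - <<'E'
from plant import r
import cv2
p,d=r.read_camera("wrist");cv2.imwrite("pics/w10.png",p[:,:,::-1])
E
```

```text
t 28.13 [480.7  12.3 142.9] [-3.1390e+00 -4.0000e-04  1.7806e+00] spin to 1.78: 0.01 gap 0.04759496720571528
gear pick [ 458.1 -151.4] tx -5.18 ty -1.87 units
gear place [481.2  12.7] tx 0.01 ty 0.02 units
```

View pics/w10.png

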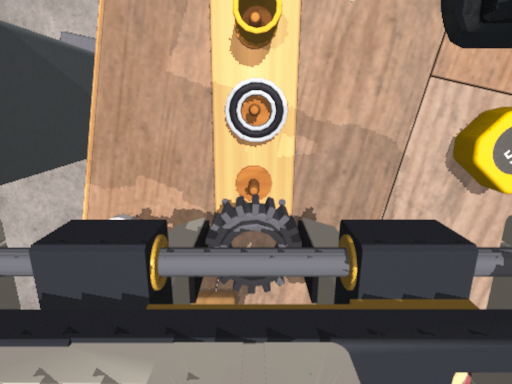

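The target dowel is at (254,183), in line within about 2 mm. Lowering.

Request:
servo_tool(
  increments=[
    {"tx": 0,"ty": 0.05,"tz": 1,"spin": 0},
    {"tx": 0,"ty": 0,"tz": 0.9,"spin": 0},
    {"tx": 0,"ty": 0,"tz": 0.7,"spin": 0},
    {"tx": 0,"ty": 0,"tz": 0.5,"spin": 0},
    {"tx": 0,"ty": 0,"tz": 0.4,"spin": 0},
    {"tx": 0,"ty": 0,"tz": 0.3,"spin": 0},
    {"tx": 0,"ty": 0,"tz": 0.15,"spin": 0},
    {"tx": 0,"ty": 0,"tz": 0,"spin": 0},
    {"tx": 0,"ty": 0,"tz": 0,"spin": 0},
    {"tx": 0,"ty": 0,"tz": 0,"spin": 0},
  ],
)

```text
t: 29.02
ee_pos: [0.4834, 0.0125, 0.0263]
eef_rot: [3.14, 0.001, 1.78]
wrist_force: [0.3, -0.1, -3.3]
finger_gap: 0.0477
gripper_force: 30.0
```

Request:
servo_tool(
  increments=[
    {"tx": 0,"ty": 0,"tz": 0.03,"spin": 0},
    {"tx": 0,"ty": 0,"tz": 0,"spin": 0},
    {"tx": 0,"ty": 0,"tz": 0,"spin": 0},
  ],
)

```text
t: 29.27
ee_pos: [0.483, 0.0128, 0.0251]
eef_rot: [3.141, 0.0, 1.78]
wrist_force: [0.4, 0.4, -2.7]
finger_gap: 0.0476
gripper_force: 30.0
```

Request:
servo_tool(
  increments=[
    {"tx": 0,"ty": 0,"tz": 0.03,"spin": 0},
    {"tx": 0,"ty": 0,"tz": 0,"spin": 0},
    {"tx": 0,"ty": 0,"tz": 0,"spin": 0},
    {"tx": 0,"ty": 0,"tz": 0,"spin": 0},
  ],
)

```text
t: 29.6
ee_pos: [0.483, 0.0128, 0.0242]
eef_rot: [3.141, 0.0, 1.78]
wrist_force: [-0.1, 0.2, 1.5]
finger_gap: 0.0474
gripper_force: 30.0
```

Request:
servo_tool(
  increments=[
    {"tx": 0,"ty": 0,"tz": 0,"spin": 0},
    {"tx": 0,"ty": 0,"tz": 0,"spin": 0},
    {"tx": 0,"ty": 0,"tz": 0,"spin": 0},
    {"tx": 0,"ty": 0,"tz": 0,"spin": 0},
    {"tx": 0,"ty": 0,"tz": 0,"spin": 0},
    {"tx": 0,"ty": 0,"tz": 0,"spin": 0},
    {"tx": 0,"ty": 0,"tz": 0,"spin": 0},
  ],
  claw=1,
)

```text
t: 30.18
ee_pos: [0.4828, 0.0128, 0.0239]
eef_rot: [-3.142, 0.0, 1.78]
wrist_force: [0.4, 0.2, -0.1]
finger_gap: 0.0892
gripper_force: 0.0
```

Request:
servo_tool(
  increments=[
    {"tx": 0,"ty": 0,"tz": -0.5,"spin": 0},
    {"tx": 0,"ty": 0,"tz": -1,"spin": 0},
    {"tx": 0,"ty": 0,"tz": -1,"spin": 0},
    {"tx": 0,"ty": 0,"tz": -1,"spin": 0},
    {"tx": 0,"ty": 0,"tz": -1,"spin": 0},
    {"tx": -1,"ty": 0,"tz": 0,"spin": 0},
    {"tx": -1,"ty": 0,"tz": 0,"spin": 0},
    {"tx": -1,"ty": 0,"tz": 0,"spin": 0},
    {"tx": -1,"ty": 0,"tz": 0,"spin": 0},
    {"tx": 0,"ty": 0,"tz": 0,"spin": 0},
  ],
)

```text
t: 31.02
ee_pos: [0.5089, -0.1092, 0.159]
eef_rot: [3.14, 0.003, 1.777]
wrist_force: [-0.4, -0.1, -0.5]
finger_gap: 0.0918
gripper_force: 0.0
```

```bash
python3 - <<'E'
from plant import r
import cv2,numpy as np
for n in("scene","wrist"):
    p,d=r.read_camera(n);c=r.get_calibration(n)
    np.savez(n+"F.npz",p=p,d=d,K=c["mtx"],T=c["cam_to_world"])
    print(p.shape)
    if n=="scene":a=cv2.resize(p[180:310,160:320],(640,520))
    else:b=p
cv2.imwrite("pics/f1.png",a[:,:,::-1]);cv2.imwrite("pics/f2.png",b[:,:,::-1])
E
```

```text
(384, 512, 3)
(384, 512, 3)
```

View pics/f1.png

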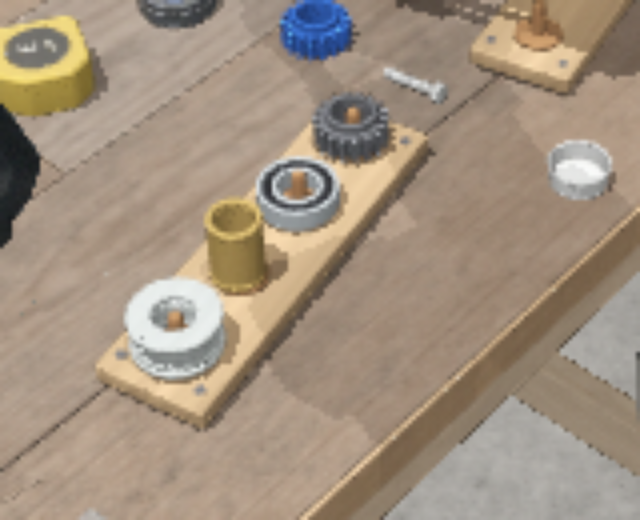

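View pics/f2.png

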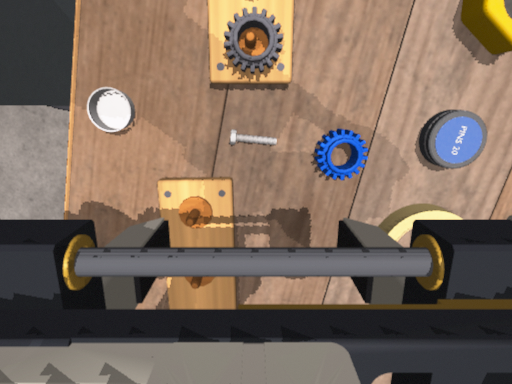

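All four parts sit flat with their pins through their bores. In the scene crop the pulley is at (175,328), the sleeve at (236,245), the bearing at (298,193) and the gear at (351,127), which is the reverse of the starting order. The gripper is clear.

```bash
python3 -c "
from plant import r
print(r.sign_off())"
```

```text
the job is handed in; nothing more can be done
None
```

All four parts are on the new rack in reverse order (left to right: pulley, sleeve, bearing, gear), each flat on its dowel with the pin through its bore, and I handed the job in at about 31 s.

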